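# Clear the microscope bench: free the clamped slide and unstack the culture ware

## Task

Put the microscope samples away. Lift the hinged clamp bar well up, before moving the slide under it, then take the thick glass slide out and lay it along the narrow block of the slide rest, between its end posts; also take the stack apart and set the small dish in the small round coaster, the large dish in the large round coaster and the flask lying flat inside the rectangular tray. Keep the dishes and the flask level all the way, and leave everything centred in its place, released and at rest.

Things in the scene. Friction and masses are not known exactly. Their poses are not given: they have to be found in the camera images.
- flask: Amber flat culture flask lying at the bottom of the stack, 100 mm long: rectangular body 76 x 52 x 24 mm high, short neck, grey screw cap of 23 mm diameter. Origin: underside, middle of the 100 mm length; x along it towards the cap, y across, z up. Body from x = -50 to +26 mm, cap from +34 to +50 mm. About 70 g.
- dish_large: Round lidded dish, white with a grey-rimmed lid, closed and rigid, 50 mm diameter, 15 mm high, standing on the flask's body. Origin: centre of its underside; z up. About 35 g.
- dish_small: Round lidded dish, white with a grey-rimmed lid, closed and rigid, 35 mm diameter, 12 mm high, on top of the large dish. Origin: centre of its underside; z up. About 20 g.
- slide: Thick glass slide 75 (x) x 35 (y) x 5 mm, about 30 g. Origin: centre of underside, z up. It starts 20 mm above the bench on a 24 mm wide (y) block, long edges overhanging; 8 mm below them is a black base plate (12 mm high, slide x -52 to 52, y -45 to 65). The clamp bar, 12 mm wide along y, crosses above it at x = +32 mm; a fixed stop is beyond the +x end: draw it out towards its -x.
- flask_tray: Fixed rectangular tray, low aluminium rim, black floor, outer 128 (x) x 78 (y) x 8 mm high, inner 120 x 70 mm, floor top 4 mm above the bench. Place of the flask (either way round, lengthwise along x). Origin: centre of its underside; x along its length, z up.
- large_coaster: Fixed round coaster, low aluminium rim, black floor, outer diameter 74 mm, inner 66 mm, rim top 6.5 mm above the bench, floor top 3 mm above the bench. Place of the large dish. Origin: centre of its underside; z up.
- small_coaster: Fixed round coaster, low aluminium rim, black floor, outer diameter 59 mm, inner 51 mm, rim top 6.5 mm above the bench, floor top 3 mm above the bench. Place of the small dish. Origin: centre of its underside; z up.
- slide_rest: Fixed slide rest, black base 112 (x) x 50 (y) x 4 mm; on it a narrow aluminium block 64 (x) x 24 (y) mm, top 12 mm above the bench, and two end posts 24 mm wide, 20 mm high, inner faces at x = +48 and -48 mm. The slide lies on the block lengthwise along x, either way round, long edges overhanging. Origin: centre of underside; z up.
- clamp (a joint): Angle of the clamp bar: 0 = down on the slide, grows as its free end is lifted, up to 1.75 rad. A stiff hinge: the bar stays where it is left; lifting takes about 1 to 2 N at the grip.
- clamp_grip (a point): Point in the black upright grip (12 x 16 x 26 mm in x, y, z) on the clamp bar's free end; with the bar down it is 39 mm above the bench, grip from 25 to 51 mm, free space below, axes parallel to the slide's. The frame turns with the bar. The hinge axis runs along x through the point 112 mm towards +y and 10 mm below (29 mm above the bench); the grip swings up and over towards +y.
Things that resemble listed ones, but are neither listed nor needed, are in the scene too. Leave any blue look-alike of the slide alone.

How it is judged:
By the outcome, as a careful person would: the job done as asked, in the order asked, and still so for the second after the job is handed in, with the robot touching nothing.
It also fails if it takes over 144 s, if anything falls off the work surface, if the arm or the gripper's body presses on something with over 40 N, if the wrist force passes 120 N, or if a joint passes its speed limit or range.

## Robot

A 6-joint arm with a two-finger parallel gripper is mounted at the origin on the work surface. World frame = base frame: x ahead of the robot, y to its left, z up, the work surface at z = 0. Lengths are in m, angles in rad, forces in N, time in s.
With the tool pointing down it reaches from about 0.35 to 0.775 m from the base axis. Payload 7.3 kg.
Tool frame: the origin (TCP) lies at the very end of the fingers, on their centre line; the grasp point (between the pads) lies 19 mm behind it; z points along the fingers, y is the line along which they close (so a half turn about z gives the same grasp; the last joint's range is limited). The gripper opens to 92 mm and grips with 3 to 60 N. Pads are 19 mm wide; open, the fingers measure 130 mm over their backs; the gripper's body (75 mm by 190 mm) begins 47 mm behind the grasp point.
Start: joints at [1.106, 0.342, 1.524, -0, 1.275, -0.146], TCP at [0.165, 0.499, 0.227] pointing down, gripper open.
Joint ranges: [-2.53, 2.53], [-0.77, 2.02], [0.04, 2.7], [-1, 4.14], [0.28, 2.66], [-3.11, 3.11]. Speed limits (rad/s): [2.57, 2.57, 3.14, 3.14, 3.14, 3.14].

## Interface

Orientations are given as [roll, pitch, yaw] about the fixed x, y, z axes, in that order (R = Rz(yaw) Ry(pitch) Rx(roll)).
In Python, from cell import robot, read_camera, get_calibration gives the robot as it stands. The module is installed in compiled form; this text tells all that it offers.
- The arm moves only by the tool send_rows, never from a script. Its argument "plan" is a list of rows, each a list of 2 entries, a list of its own where there are three numbers: the shift along the tool's x, y, z as a fraction of full scale, then the turn, a rotation vector about the tool's x, y, z as a fraction of full scale. A call has exactly 10 rows; each row shifts and turns the commanded pose from where the row before left it, along the tool's axes as they then stand; what a row does not reach is not made up. Full scale, the value 1, is 0.025 m for a shift and 90 degrees for a turn. A row lasts 1/8 s, in which the tool goes at most 62.5 mm and 10.7 degrees, less where a joint would pass 70% of its speed; a pose out of reach is approached as far as the arm can. A call with a number of a shift or a turn outside -1 to 1 is refused whole. A call with a gripper value outside its range is refused whole. "gripper" is the opening, from -1 (shut) to 1 (fully open), so that 0 is half open, set as the call begins (left out, the last holds). The fingers move at their own pace and stop on an object; "force" is the grip in N (left out, the last holds). Time passes only in rows, so rows that do not move let the fingers close, or fill a call up. It gives the time, the measured TCP pose, the force, the opening and the grip force at its end, in the units of the state.
- robot.observe(): the state, without advancing time (a new reading comes with each control period).
- read_camera(name): name is "scene" or "side" or "wrist"; returns (picture, depth): 420x560x3 uint8, blue, green, red; 420x560 float32, m along the optical axis (not along the pixel's ray), 0 where there is no reading.
- get_calibration(name): a dict with "intrinsics" (3x3 intrinsics, pixels), "rvec" (rotation vector, rad) and "tvec" (3), from world to camera coordinates, as OpenCV has them. Camera axes: x right, y down, z forward; pixel columns grow to the right and rows downward; lengths in m; the calibration is good to about 2 mm. A picture is of the moment at which its call begins: read the wrist's pose just before it. get_calibration takes no time and is no camera call; for the wrist camera it gives the pose at the moment of the call.
- robot.hand_in(): hands the job in; it is judged then, once.
The state is a dict: "time": time; "qpos": joint angles; "qvel": joint speeds; "joint_efforts": joint torques, N m; "tool_pos": TCP position; "tool_rot": TCP orientation; "contact_force": force on the tool from outside, world axes, zero at the start; "torque": the same for the moment, N m; "opening": finger opening in m; "grip_force": force on a finger pad.
Only numpy, scipy, OpenCV 4.12 (cv2) and the standard library are available. Lean on these libraries where they do the work, as an engineer would, in place of code of your own. Each camera call takes 0.05 s, during which the arm holds its last target. There are 200 camera calls.

## Working session

There is one attempt and no reset: what is moved stays moved. The work goes in short steps, Python scripts to look and compute and a tool call to move; the robot and the scene stay as the last step left them, time stands still between calls to the robot, and variables do not carry over. Pictures are saved under pics/ and viewed, at most 14 in all, crops included, and the job is handed in when it is done.

Besides the shell and the picture viewer there is one more tool, called after "Request:" in YAML: its name, and indented under it one key for each argument. send_rows: Moves the arm, as the interface text tells. Shift numbers are shares of 0.025 m and turn numbers shares of 90 degrees, none past 1 either way. Its arguments: {"type":"object","properties":{"plan":{"type":"array"},"gripper":{"type":"number"},"force":{"type":"number"}},"required":["plan"]}

```bash
mkdir -p pics; ls
cat > h.py <<'E'
import numpy as np, cv2
from cell import robot, read_camera, get_calibration
def cal(n):
    c=get_calibration(n); R=cv2.Rodrigues(np.array(c["rvec"],float))[0]
    return np.array(c["intrinsics"],float).reshape(3,3),R,np.array(c["tvec"],float).ravel()
def shot(n):
    c=cal(n); p,d=read_camera(n); return p,d,c
def cloud(d,c):
    K,R,t=c; v,u=np.mgrid[:d.shape[0],:d.shape[1]]
    P=np.stack([(u-K[0,2])/K[0,0]*d,(v-K[1,2])/K[1,1]*d,d],-1)
    W=(P-t)@R; W[d<=0]=np.nan; return W
def save(n):
    p,d,c=shot(n); return p,cloud(d,c)
E
python3 - <<'E'
from h import *
for n in("scene","side"):
    p,W=save(n); cv2.imwrite(f"pics/{n}0.png",p); np.savez(f"{n}0.npz",p=p,W=W)
    K,R,t=cal(n); print(n,-R.T@t)
print(robot.observe())
E
```

```text
pics
scene [ 1.05196611 -0.4342717   0.73523984]
side [ 0.16694675 -0.75974167  0.50340264]
{'time': 0.1, 'qpos': array([ 1.10603872e+00,  3.42624715e-01,  1.52487539e+00,  8.86930346e-06,
        1.27536353e+00, -1.46004405e-01]), 'qvel': array([ 0.00093167, -0.00288005, -0.00078825, -0.0004163 , -0.00053253,
        0.00072227]), 'joint_efforts': array([ 1.91052190e-03, -4.32004666e+01, -2.44695264e+01,  7.20566022e-02,
        5.25392080e-02, -2.68398458e-05]), 'tool_pos': array([0.16435491, 0.49826298, 0.22614524]), 'tool_rot': array([-3.14033643e+00, -1.93301347e-04,  2.82283674e+00]), 'contact_force': array([0.63242847, 0.1702667 , 0.45333548]), 'torque': array([ 0.00653259,  0.05578693, -0.02097687]), 'grip_force': 0.0, 'opening': 0.09200759609656967}
```

View pics/scene0.png

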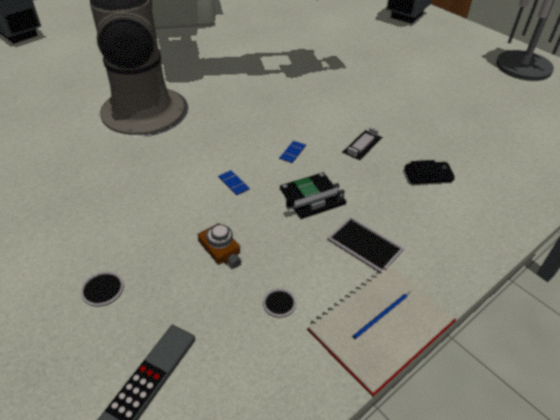

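View pics/side0.png

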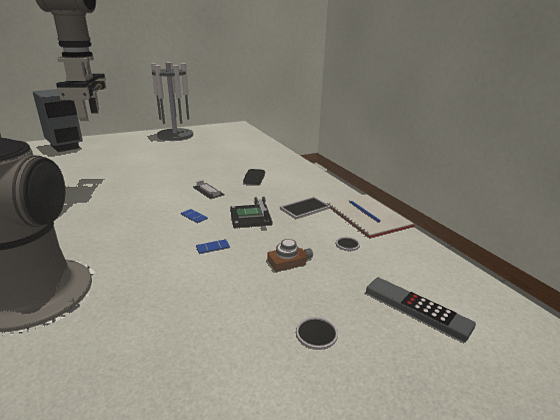

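The scene view shows the clamp at (313,193), the stack at (220,240), the tray at (365,245), the large coaster at (103,289), the small coaster at (279,303) and the slide rest at (363,143). The blue look-alikes are at (234,182) and (293,152).

Run:
```python
from h import *
z=np.load("scene0.npz");p,W=z["p"],z["W"]
for n,u,v in [("clamp",313,193),("stack",220,232),("cap",234,262),("tray",365,245),("lc",103,289),("sc",279,303),("rest",363,143),("bl1",234,182),("bl2",293,152)]:
    print(n,np.nanmedian(W[v-1:v+2,u-1:u+2].reshape(-1,3),0).round(4))
def fit(name,u0,u1,v0,v1,zr,rect):
    w=W[v0:v1,u0:u1].reshape(-1,3); c=p[v0:v1,u0:u1].reshape(-1,3)
    return w,c
# dark regions: floors
g=p.max(2)
for n,u,v in [("tray",365,250),("lc",103,289),("sc",279,303)]:
    m=((g<60)&np.isfinite(W[...,0])).astype(np.uint8)
    _,L,_,_=cv2.connectedComponentsWithStats(m); w=W[L==L[v,u]]
    r=cv2.minAreaRect((w[:,:2]*1000).astype(np.float32)); print(n,r,np.median(w[:,2]),len(w))
for n in("scene","side"):
    p=np.load(n+"0.npz")["p"]
    c=p[120:300,190:430] if n=="scene" else p[160:290,160:360]
    cv2.imwrite(f"pics/{n}z.png",cv2.resize(c,None,fx=3.2,fy=3.2,interpolation=2))
```

```text
clamp [0.5293 0.1141 0.0259]
stack [ 0.5161 -0.1132  0.0509]
cap [ 0.5693 -0.1217  0.0207]
tray [0.6852 0.1086 0.0051]
lc [ 0.4599 -0.3305  0.0024]
sc [ 0.681  -0.1068  0.0024]
rest [0.4653 0.3372 0.0117]
bl1 [0.3769 0.0184 0.0056]
bl2 [0.3785 0.1895 0.0041]
tray ((680.2581787109375, 113.7471923828125), (118.03382873535156, 67.91899871826172), 8.867142677307129) 0.004201821232503801 1482
lc ((456.1503601074219, -332.2469482421875), (61.27212142944336, 61.63383483886719), 39.34646224975586) 0.0032794609474730754 782
sc ((679.3190307617188, -105.35589599609375), (46.02473449707031, 45.893157958984375), 50.292091369628906) 0.003159346441911363 475
```

View pics/scenez.png

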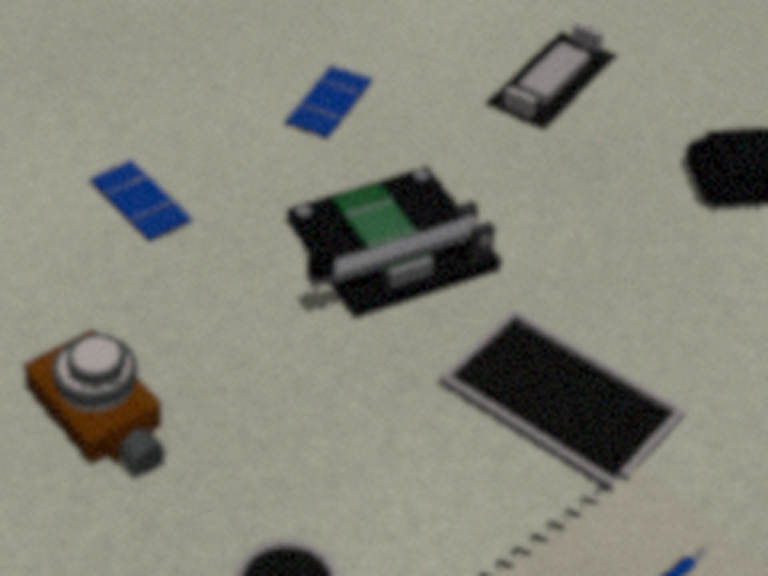

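Request:
send_rows:
  plan:
    - [[0,0,-0.5],[0,0,-0.1]]
    - [[0,0,-0.5],[0,0,-0.1]]
    - [[-0.8,-1,-0.1],[0,0,0]]
    - [[-0.8,-1,-0.1],[0,0,0]]
    - [[-0.8,-1,-0.1],[0,0,0]]
    - [[-0.8,-1,-0.1],[0,0,0]]
    - [[-0.8,-1,-0.1],[0,0,0]]
    - [[-0.8,-1,-0.1],[0,0,0]]
    - [[-0.8,-1,-0.1],[0,0,0]]
    - [[-0.8,-1,-0.1],[0,0,0]]

```text
time: 1.35
tool_pos: [0.324, 0.2969, 0.2715]
tool_rot: [-3.141, -0.001, 3.137]
contact_force: [0.3, 0.4, 0.4]
opening: 0.0917
grip_force: 0.0
```

Request:
send_rows:
  plan:
    - [[-0.8,-1,0],[0,0,0]]
    - [[-0.8,-1,0],[0,0,0]]
    - [[-0.8,-1,0],[0,0,0]]
    - [[-0.8,-1,0],[0,0,0]]
    - [[-0.8,-1,0],[0,0,0]]
    - [[-0.8,-1,0],[0,0,0]]
    - [[-0.8,-1,0],[0,0,0]]
    - [[-0.8,-1,0],[0,0,0]]
    - [[0,0,0],[0,0,0]]
    - [[0,0,0],[0,0,0]]

```text
time: 2.6
tool_pos: [0.4821, 0.0974, 0.2714]
tool_rot: [3.141, -0.001, 3.137]
contact_force: [-0.0, 0.9, 1.0]
opening: 0.092
grip_force: 0.0
```

Run:
```python
from h import *
p,W=save("wrist"); cv2.imwrite("pics/w1.png",p); np.savez("w1.npz",p=p,W=W)
K,R,t=cal("wrist"); s=robot.observe(); print(-R.T@t,R[2],R[0],s["tool_pos"],s["tool_rot"],s["qpos"],s["time"])
```

```text
[0.40930573 0.09809321 0.42979886] [ 2.72469282e-01 -7.76017047e-04 -9.62164169e-01] [4.87313389e-03 9.99987962e-01 5.73469274e-04] [0.48203953 0.0977044  0.271557  ] [ 3.14118897e+00 -7.51132543e-04  3.13740243e+00] [ 4.37267571e-02  2.48079142e-01  1.53093501e+00  4.48829288e-04
  1.36330945e+00 -1.52297181e+00] 2.65
```

View pics/w1.png

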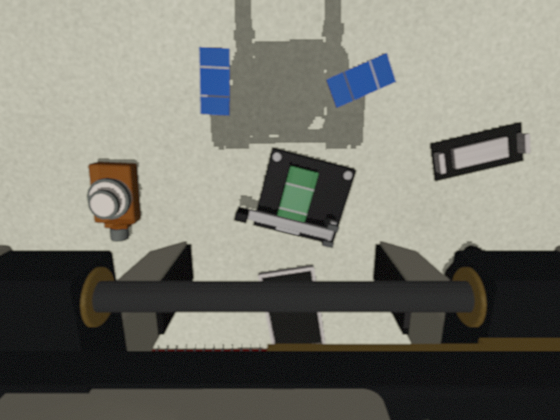

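The wrist view shows the grip at (241,214), the hinge end at (332,237), the green slide at (297,195), the rest at (480,152), and the flask (body at (115,190), cap at (120,234)) with the dishes at (105,200).

```bash
cat >> h.py <<'E'
def rect(w):
    (c,s,a)=cv2.minAreaRect((w[:,:2]*1000).astype(np.float32))
    if s[0]<s[1]: s=s[::-1]; a+=90
    return np.round(c,1),np.round(s,1),round((a+90)%180-90,1)
def sel(p,W,m,box):
    u0,u1,v0,v1=box; k=np.zeros(m.shape,bool); k[v0:v1,u0:u1]=1
    return W[k&m&np.isfinite(W[...,0])]
E
python3 - <<'E'
from h import *
z=np.load("w1.npz");p,W=z["p"].astype(int),z["W"]
b,g,r=p[...,0],p[...,1],p[...,2]; Z=W[...,2]
w=sel(p,W,(g>r+25)&(g>b+15),(270,330,155,230)); print("slide vis",rect(w),np.median(w[:,2]))
w=sel(p,W,(p.max(2)<50)&(Z>.01),(225,262,195,235)); w=w[w[:,2]>.044]; print("grip",rect(w),w[:,2].max(),len(w))
w=sel(p,W,(Z>.007)&(Z<.016),(440,520,125,175)); print("block",rect(w),len(w))
w=sel(p,W,(Z>.0165)&(Z<.025),(425,535,115,190)); print("posts",rect(w))
w=sel(p,W,(Z>.002),(425,535,115,190)); print("rest all",rect(w))
w=sel(p,W,(Z>.0095)&(Z<.0145),(250,360,140,245)); print("base",rect(w))
w=sel(p,W,(Z>.030),(250,345,190,245)); print("bar",rect(w),w[:,2].max())
w=sel(p,W,(Z>.018)&(Z<.028)&(r>b+25),(80,145,150,245)); print("flask top",rect(w))
w=sel(p,W,(Z>.008)&(Z<.028)&(v:=(np.mgrid[:420,:560][0]>225)),(80,145,150,245)); print("cap",rect(w))
w=sel(p,W,(Z>.044),(80,145,150,245)); print("small",rect(w),np.median(w[:,2]))
w=sel(p,W,(Z>.033)&(Z<.042),(80,145,150,245)); print("large",rect(w),np.median(w[:,2]))
E
```

```text
slide vis (array([509.9, 115.7]), array([66.5, 38.3]), -15.1) 0.025319212716667577
grip (array([528.4,  48.3]), array([12.4,  9.4]), 76.0) 0.052817920196841665 95
block (array([462.6, 341.1]), array([99.6, 29.5]), -76.7) 1156
posts (array([460.4, 340. ]), array([109.4,  24. ]), -76.6)
rest all (array([460.7, 348.2]), array([148.9,  89.4]), 88.6)
base (array([516.6, 122.9]), array([110. , 103.9]), 75.2)
bar (array([549.3, 109.6]), array([110.6,  30.3]), 81.3) 0.0406256782090881
flask top (array([ 512.2, -114.4]), array([84.7, 51.9]), -3.1)
cap (array([ 559.8, -116.2]), array([28.6, 22. ]), 89.6)
small (array([ 512.8, -112. ]), array([34.5, 34.3]), 88.4) 0.05131231100928816
large (array([ 507.2, -109.6]), array([49. , 42.6]), 47.7) 0.03927412864826294
```

Request:
send_rows:
  gripper: 0.1
  plan:
    - [[0,0,0.5],[0,0,0.1164]]
    - [[0,0,0.5],[0,0,0.1164]]
    - [[0,0,0.5],[0,0,0.1164]]
    - [[0,0,0.5],[0,0,0.1164]]
    - [[0,0,0.5],[0,0,0.1164]]
    - [[0,0,0.5],[0,0,0.1164]]
    - [[0,0,0.5],[0,0,0.1164]]
    - [[0,0,0.5],[0,0,0.1164]]
    - [[0,0,0.5],[0,0,0.1164]]
    - [[0,0,0.5],[0,0,0.1164]]

```text
time: 3.9
tool_pos: [0.4821, 0.0981, 0.1466]
tool_rot: [3.141, -0.0, 1.304]
contact_force: [1.1, 0.8, 0.2]
opening: 0.0506
grip_force: 0.0
```

Request:
send_rows:
  plan:
    - [[-0.48,0.8,0],[0,0,0]]
    - [[-0.48,0.8,0],[0,0,0]]
    - [[-0.48,0.8,0],[0,0,0]]
    - [[0,0,0],[0,0,0]]
    - [[0,0,0],[0,0,0]]
    - [[0,0,0],[0,0,0]]
    - [[0,0,0],[0,0,0]]
    - [[0,0,0],[0,0,0]]
    - [[0,0,0],[0,0,0]]
    - [[0,0,0],[0,0,0]]

```text
time: 5.15
tool_pos: [0.5313, 0.0468, 0.1467]
tool_rot: [3.142, -0.0, 1.309]
contact_force: [-0.2, -0.4, -0.2]
opening: 0.0507
grip_force: 0.0
```

Run:
```python
from h import *
p,W=save("wrist"); cv2.imwrite("pics/w2.png",p); np.savez("w2.npz",p=p,W=W)
s=robot.observe(); print(s["tool_pos"],s["tool_rot"],s["qpos"],s["time"])
```

```text
[0.53126876 0.04680713 0.14670788] [-3.14157041e+00 -9.89535184e-05  1.30863545e+00] [-5.59298981e-02  4.34519340e-01  1.61860913e+00  1.14470979e-04
  1.08846570e+00  2.06177881e-01] 5.2
```

View pics/w2.png

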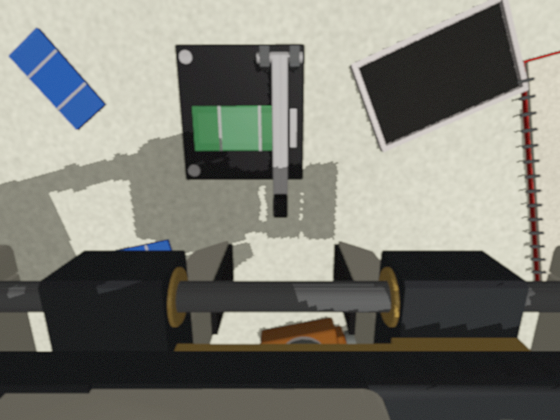

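The grip is at (280,205), on the image's centre line. The bar is aligned with the tool, and the slide is at (232,128).

Run:
```python
from h import *
z=np.load("w2.npz");p,W=z["p"].astype(int),z["W"]; b,g,r=p[...,0],p[...,1],p[...,2]; Z=W[...,2]
a=np.radians(-15); X=np.array([np.cos(a),np.sin(a)]);Y=np.array([-X[1],X[0]])
def loc(w):
    d=w[:,:2]*1000-[531.3,46.8]; return (d@X).min(),(d@X).max(),(d@Y).min(),(d@Y).max(),w[:,2].max(),len(w)
w=sel(p,W,(Z>.047),(265,295,180,225)); print("grip",rect(w),loc(w))
w=sel(p,W,(g>r+25)&(g>b+15),(180,275,95,160)); print("slide",rect(w),loc(w))
w=sel(p,W,(Z>.030)&(Z<.046),(260,300,60,200)); print("bar",rect(w),loc(w))
w=sel(p,W,(Z>.009)&(Z<.0145),(165,310,35,185)); print("base",rect(w),loc(w))
```

```text
grip (array([529.5,  48. ]), array([15.8, 11.9]), 74.5) (np.float64(-8.085006567196395), np.float64(3.796744369173012), np.float64(-7.2416365128759566), np.float64(8.565991818372892), np.float64(0.05299572118231777), 311)
slide (array([505.8, 115.2]), array([67.8, 37.6]), -14.0) (np.float64(-75.97847714303128), np.float64(-8.758153225751974), np.float64(40.40216735226185), np.float64(78.32388178969605), np.float64(0.02763278324738006), 3288)
bar (array([544.5, 103.7]), array([103.9,  29.1]), 74.7) (np.float64(-16.346263171656478), np.float64(12.78418441674608), np.float64(6.415484743303538), np.float64(110.24860854571432), np.float64(0.045998018355855035), 2210)
base (array([516.3, 123.6]), array([109.3, 104.2]), 75.0) (np.float64(-86.49797354241691), np.float64(17.727921228692882), np.float64(15.649498448579536), np.float64(124.96062602247366), np.float64(0.014496308891240262), 10429)
```

Request:
send_rows:
  plan:
    - [[0.03,-0.088,0],[0,0,0]]
    - [[0,0,0.8],[0,0,0]]
    - [[0,0,0.8],[0,0,0]]
    - [[0,0,0.8],[0,0,0]]
    - [[0,0,0.8],[0,0,0]]
    - [[0,0,0.8],[0,0,0]]
    - [[0,0,0.5],[0,0,0]]
    - [[0,0,0.4],[0,0,0]]
    - [[0,0,0],[0,0,0]]
    - [[0,0,0],[0,0,0]]

```text
time: 6.45
tool_pos: [0.5298, 0.0481, 0.0247]
tool_rot: [3.141, -0.0, 1.309]
contact_force: [0.6, -0.1, 0.2]
opening: 0.0508
grip_force: 0.0
```

Request:
send_rows:
  plan:
    - [[0,0,0],[0,0,0]]
    - [[0,0,0],[0,0,0]]
    - [[0,0,0],[0,0,0]]
    - [[0,0,0],[0,0,0]]
    - [[0,0,0],[0,0,0]]
    - [[0,0,0],[0,0,0]]
    - [[0,0,0],[0,0,0]]
    - [[0,0,0],[0,0,0]]
    - [[0,0,0],[0,0,0]]
    - [[0,0,0],[0,0,0]]
  gripper: -1
  force: 10

```text
time: 7.7
tool_pos: [0.5292, 0.0481, 0.0242]
tool_rot: [-3.141, -0.0, 1.309]
contact_force: [-2.0, -0.2, 2.4]
opening: 0.0121
grip_force: 10.0
```

```bash
python3 -c "
import numpy as np
t=np.arange(0,1.61,.1);y=-112*np.cos(t)+10*np.sin(t);z=10*np.cos(t)+112*np.sin(t)
print(np.c_[np.diff(y),-np.diff(z)].round(1)/25)"
```

```text
[[ 0.064 -0.444]
 [ 0.108 -0.436]
 [ 0.148 -0.424]
 [ 0.192 -0.408]
 [ 0.232 -0.384]
 [ 0.268 -0.36 ]
 [ 0.304 -0.332]
 [ 0.336 -0.3  ]
 [ 0.364 -0.264]
 [ 0.388 -0.228]
 [ 0.408 -0.188]
 [ 0.424 -0.148]
 [ 0.436 -0.104]
 [ 0.444 -0.06 ]
 [ 0.448 -0.016]
 [ 0.448  0.032]]
```

Request:
send_rows:
  plan:
    - [[0.08,0,-0.444],[0,0,0]]
    - [[0.12,0,-0.434],[0,0,0]]
    - [[0.164,0,-0.42],[0,0,0]]
    - [[0.208,0,-0.404],[0,0,0]]
    - [[0.246,0,-0.378],[0,0,0]]
    - [[0.28,0,-0.352],[0,0,0]]
    - [[0.316,0,-0.322],[0,0,0]]
    - [[0.346,0,-0.29],[0,0,0]]
    - [[0.372,0,-0.252],[0,0,0]]
    - [[0.396,0,-0.216],[0,0,0]]

```text
time: 8.95
tool_pos: [0.5457, 0.11, 0.1125]
tool_rot: [-3.141, -0.0, 1.309]
contact_force: [-3.3, -1.1, 0.2]
opening: 0.0119
grip_force: 10.0
```

Request:
send_rows:
  plan:
    - [[0.414,0,-0.174],[0,0,0]]
    - [[0.428,0,-0.132],[0,0,0]]
    - [[0.438,0,-0.09],[0,0,0]]
    - [[0.446,0,-0.044],[0,0,0]]
    - [[0.448,0,0],[0,0,0]]
    - [[0,0,0],[0,0,0]]
    - [[0,0,0],[0,0,0]]
    - [[0,0,0],[0,0,0]]
    - [[0,0,0],[0,0,0]]
    - [[0,0,0],[0,0,0]]

```text
time: 10.2
tool_pos: [0.5597, 0.1626, 0.1231]
tool_rot: [-3.141, -0.002, 1.309]
contact_force: [-5.3, 3.0, 1.3]
opening: 0.0123
grip_force: 10.0
```

Request:
send_rows:
  gripper: 0.1
  plan:
    - [[0,0,0],[0,0,0]]
    - [[0,0,0],[0,0,0]]
    - [[0,0,0],[0,0,0]]
    - [[0,0,0],[0,0,0]]
    - [[0,0,0],[0,0,0]]
    - [[0,0,-1],[0,0,0]]
    - [[0,0,-1],[0,0,0]]
    - [[0,0,-1],[0,0,0]]
    - [[0,0,-1],[0,0,0]]
    - [[0,0,-0.4],[0,0,0]]

```text
time: 11.45
tool_pos: [0.5604, 0.1617, 0.2345]
tool_rot: [3.139, -0.001, 1.309]
contact_force: [-1.0, 0.9, -0.8]
opening: 0.0503
grip_force: 0.0
```

Request:
send_rows:
  plan:
    - [[0,0,0],[0,0,-0.1111]]
    - [[0,0,0],[0,0,-0.1111]]
    - [[0,0,0],[0,0,-0.1111]]
    - [[0,0,0],[0,0,-0.1111]]
    - [[0,0,0],[0,0,-0.1111]]
    - [[0,0,0],[0,0,-0.1111]]
    - [[0,0,0],[0,0,-0.1111]]
    - [[0,0,0],[0,0,-0.1111]]
    - [[0,0,0],[0,0,-0.1111]]
    - [[0.5,-0.5,0],[0,0,0]]

```text
time: 12.7
tool_pos: [0.5445, 0.1529, 0.2319]
tool_rot: [-3.141, -0.001, 2.882]
contact_force: [-0.8, 0.2, -0.1]
opening: 0.0507
grip_force: 0.0
```

Request:
send_rows:
  gripper: 0.3
  plan:
    - [[0.4,-0.46,0],[0,0,0]]
    - [[0.4,-0.46,0],[0,0,0]]
    - [[0.4,-0.46,0.5],[0,0,0]]
    - [[0.44,-0.46,0.5],[0,0,0]]
    - [[0,0,0.8],[0,0,0]]
    - [[0,0,0.8],[0,0,0]]
    - [[0,0,0.8],[0,0,0]]
    - [[0,0,0],[0,0,0]]
    - [[0,0,0],[0,0,0]]
    - [[0,0,0],[0,0,0]]

```text
time: 13.95
tool_pos: [0.4935, 0.119, 0.1488]
tool_rot: [3.141, 0.001, 2.879]
contact_force: [-0.1, 0.2, -0.3]
opening: 0.0598
grip_force: 0.0
```

Run:
```python
from h import *
s=robot.observe(); print(s["tool_pos"],s["tool_rot"],s["qpos"],s["time"])
p,W=save("wrist"); cv2.imwrite("pics/w3.png",p); np.savez("w3.npz",p=p,W=W)
p=p.astype(int); b,g,r=p[...,0],p[...,1],p[...,2]; Z=W[...,2]
w=W[(g>r+25)&(g>b+15)&np.isfinite(Z)]; print("slide",rect(w),len(w),np.median(w[:,2]))
w=W[(g>r+25)&(g>b+15)&np.isfinite(Z)&(Z>.021)]; print("slide",rect(w),len(w),np.median(w[:,2]))
```

```text
[0.49346539 0.11903356 0.14881075] [3.14101860e+00 1.41786189e-03 2.87921321e+00] [ 8.55816335e-02  3.88465248e-01  1.68779443e+00  6.42726534e-05
  1.06380435e+00 -1.22286682e+00] 13.95
slide (array([516.7, 113. ]), array([81.7, 38.4]), -14.8) 3141 0.02531250730965695
slide (array([513.4, 113.4]), array([75.1, 35. ]), -14.8) 3024 0.025353850188183404
```

View pics/w3.png

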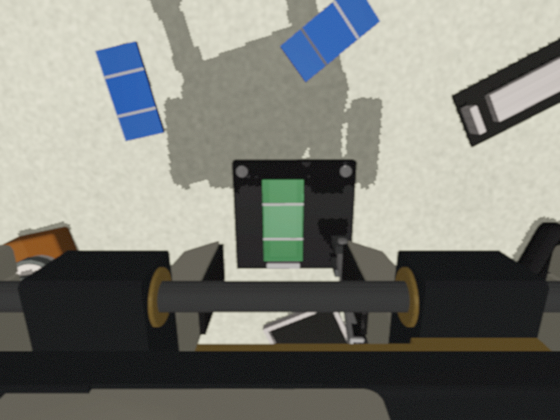

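Request:
send_rows:
  plan:
    - [[0,-0.012,0.8],[0,0,0]]
    - [[0,0,0.8],[0,0,0]]
    - [[0,0,0.8],[0,0,0]]
    - [[0,0,0.8],[0,0,0]]
    - [[0,0,0.8],[0,0,0]]
    - [[0,0,0.7],[0,0,0]]
    - [[0,0,0.4],[0,0,0]]
    - [[0,0,0.2],[0,0,0]]
    - [[0,0,0],[0,0,0]]
    - [[0,0,0],[0,0,0]]

```text
time: 15.25
tool_pos: [0.4933, 0.1187, 0.0161]
tool_rot: [3.141, 0.001, 2.879]
contact_force: [-0.0, -0.9, 0.9]
opening: 0.0598
grip_force: 0.0
```

Request:
send_rows:
  plan:
    - [[0,0,0],[0,0,0]]
    - [[0,0,0],[0,0,0]]
    - [[0,0,0],[0,0,0]]
    - [[0,0,0],[0,0,0]]
    - [[0,0,0],[0,0,0]]
    - [[0,0,0],[0,0,0]]
    - [[0,0,0],[0,0,0]]
    - [[0,0,0],[0,0,0]]
    - [[0,0,0],[0,0,0]]
    - [[0,0,0],[0,0,0]]
  gripper: -1
  force: 20

```text
time: 16.5
tool_pos: [0.493, 0.1187, 0.0156]
tool_rot: [3.141, 0.0, 2.879]
contact_force: [-0.1, -0.3, 3.6]
opening: 0.0341
grip_force: 20.0
```

Request:
send_rows:
  plan:
    - [[0,0,-0.12],[0,0,0]]
    - [[0.8,0,0],[0,0,0]]
    - [[0.8,0,0],[0,0,0]]
    - [[0.8,0,0],[0,0,0]]
    - [[0.8,0,0],[0,0,0]]
    - [[0,0,-0.7],[0,0,0.098]]
    - [[0,0,-0.7],[0,0,0.098]]
    - [[0,0,-0.7],[0,0,0.098]]
    - [[0,0,-0.7],[0,0,0.098]]
    - [[0,0,-0.5],[0,0,0.098]]

```text
time: 17.75
tool_pos: [0.4157, 0.1395, 0.1017]
tool_rot: [3.141, 0.0, 2.104]
contact_force: [-0.3, 0.0, -0.6]
opening: 0.0347
grip_force: 20.0
```

Request:
send_rows:
  plan:
    - [[0,0,0],[0,0,0.098]]
    - [[0,0,0],[0,0,0.098]]
    - [[1,0.45,0],[0,0,0]]
    - [[1,0.45,0],[0,0,0]]
    - [[1,0.45,0],[0,0,0]]
    - [[1,0.45,0],[0,0,0]]
    - [[1,0.45,0],[0,0,0]]
    - [[1,0.45,0],[0,0,0]]
    - [[1,0.45,0],[0,0,0]]
    - [[1,0.45,0],[0,0,0]]

```text
time: 19.0
tool_pos: [0.4574, 0.3555, 0.1007]
tool_rot: [-3.141, 0.0, 1.802]
contact_force: [0.1, 0.5, -0.6]
opening: 0.0346
grip_force: 20.0
```

Request:
send_rows:
  plan:
    - [[0,0,0],[0,0,0]]
    - [[0,0,0],[0,0,0]]
    - [[0,0,0],[0,0,0]]
    - [[0,0,0],[0,0,0]]
    - [[0,0,0],[0,0,0]]
    - [[0,0,0],[0,0,0]]
    - [[0,0,0],[0,0,0]]
    - [[0,0,0],[0,0,0]]
    - [[0,0,0],[0,0,0]]
    - [[0,0,0],[0,0,0]]

```text
time: 20.25
tool_pos: [0.4575, 0.3547, 0.101]
tool_rot: [3.141, -0.0, 1.802]
contact_force: [-0.4, -0.0, 0.3]
opening: 0.0349
grip_force: 20.0
```

Run:
```python
from h import *
s=robot.observe(); print(s["tool_pos"],s["tool_rot"],s["qpos"],s["time"],s["opening"])
p,W=save("wrist"); cv2.imwrite("pics/w4.png",p); np.savez("w4.npz",p=p,W=W)
p=p.astype(int); b,g,r=p[...,0],p[...,1],p[...,2]; Z=W[...,2]
w=W[(g>r+25)&(g>b+15)&np.isfinite(Z)]; print("slide",rect(w),len(w),np.nanpercentile(w[:,2],[5,50,95]))
q,W2=save("scene"); np.savez("s4.npz",p=q,W=W2)
```

```text
[0.45752665 0.35474967 0.10104507] [ 3.14147555e+00 -4.88383870e-05  1.80167653e+00] [5.27180377e-01 5.62246227e-01 1.53864360e+00 1.45110011e-05
 1.04057657e+00 2.96292840e-01] 20.25 0.034922255035594305
slide (array([459.6, 346. ]), array([67.3, 37. ]), -78.2) 4985 [0.1095588  0.11061944 0.11169276]
```

View pics/w4.png

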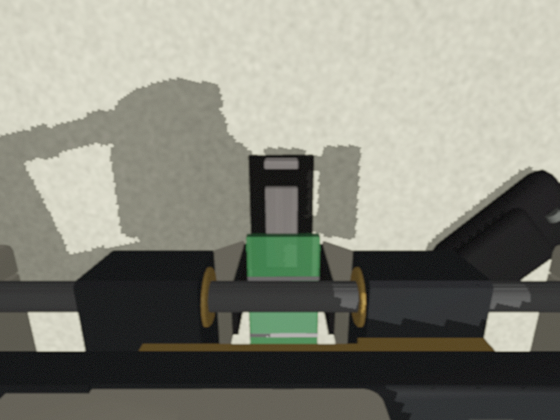

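Run:
```python
from h import *
z=np.load("w4.npz");p,W=z["p"].astype(int),z["W"]; Z=W[...,2]
a=np.radians(103.2); X=np.array([np.cos(a),np.sin(a)]);Y=np.array([-X[1],X[0]])
def loc(n,w):
    d=w[:,:2]*1000-[457.5,354.7]; print(n,rect(w),"x",np.percentile(d@X,[1,99]).round(1),"y",np.percentile(d@Y,[2,98]).round(1),np.median(w[:,2]).round(4),len(w))
loc("post",sel(p,W,(Z>.0165)&(Z<.024),(245,315,150,180)))
w=sel(p,W,(Z>.009)&(Z<.015)&(p.max(2)>80),(255,310,180,234)); loc("block",w)
w=sel(p,W,(Z<.012)&(p.max(2)<45),(240,320,150,236)); loc("base",w)
b,g,r=p[...,0],p[...,1],p[...,2]
w=W[(g>r+25)&(g>b+15)&(Z>.1)]; loc("slide",w)
z=np.load("w1.npz");p,W=z["p"].astype(int),z["W"];Z=W[...,2]
w=sel(p,W,(Z>.0165)&(Z<.025),(425,535,115,190)); loc("posts1",w)
w=sel(p,W,(Z>.009)&(Z<.015)&(p.max(2)>80),(448,515,130,170)); loc("block1",w)
```

```text
post (array([448.1, 390.4]), array([23.5,  5.9]), 13.4) x [34.1 39.8] y [-10.7  12.7] 0.02 303
block (array([456.4, 354.4]), array([36.2, 23.8]), -76.2) x [-17.3  17.7] y [-10.6  12.4] 0.0122 1425
base (array([454.5, 364.1]), array([62.2, 47.6]), -76.4) x [-20.   40.7] y [-22.3  24. ] 0.0042 2640
slide (array([459.6, 346. ]), array([67.3, 37. ]), -78.2) x [-41.6  23.6] y [-17.4  16. ] 0.1106 4985
posts1 (array([460.4, 340. ]), array([109.4,  24. ]), -76.6) x [-69.2  38.8] y [-10.7  12.4] 0.0199 253
block1 (array([460.4, 340.1]), array([64.8, 24.7]), -76.7) x [-46.9  16.6] y [-11.   12.5] 0.0122 1070
```

Run:
```python
from h import *
a=np.radians(103.2); X=np.array([np.cos(a),np.sin(a)]);Y=np.array([-X[1],X[0]])
for f in("s4.npz","w4.npz"):
    z=np.load(f);p,W=z["p"].astype(int),z["W"]; Z=W[...,2]; b,g,r=p[...,0],p[...,1],p[...,2]
    w=W[(g>r+20)&(g>b+10)&(Z>.08)]; d=w[:,:2]*1000-[457.5,354.7]
    print(f,len(w),rect(w),(d@X).min(),(d@X).max(),(d@Y).min(),(d@Y).max(),np.median(w[:,2]))
    v,u=np.where((g>r+20)&(g>b+10)&(Z>.08)); print(u.min(),u.max(),v.min(),v.max())
p=np.load("s4.npz")["p"]; cv2.imwrite("pics/s4.png",cv2.resize(p[60:200,280:440],None,fx=4,fy=4,interpolation=2))
```

```text
s4.npz 280 (array([461.8, 336.2]), array([79.9, 36. ]), -73.7) -58.64007624450029 20.51261343095234 -18.785061837649444 18.667298775519278 0.11050158353515116
354 378 99 118
w4.npz 5058 (array([459.9, 346.1]), array([67.5, 37.1]), -77.2) -42.69320587673353 24.879082572873504 -19.040443383220502 18.110359860702122 0.11061584593777014
245 320 233 343
```

View pics/s4.png

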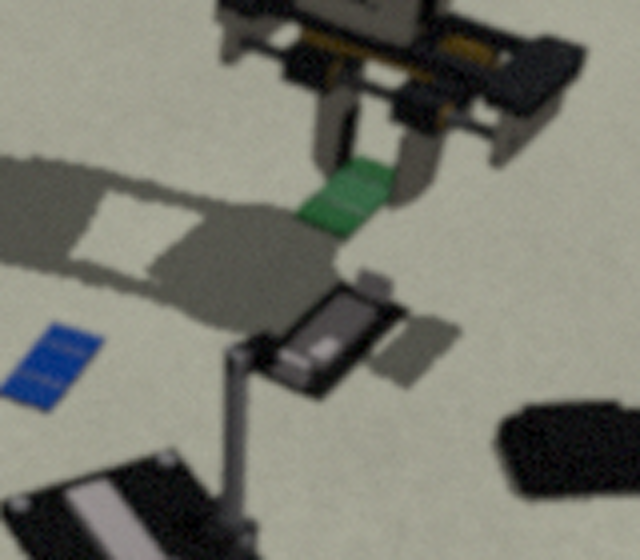

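Request:
send_rows:
  plan:
    - [[0.19,-0.045,0.6],[0,0,0]]
    - [[0,0,0.8],[0,0,0]]
    - [[0,0,0.8],[0,0,0]]
    - [[0,0,0.6],[0,0,0]]
    - [[0,0,0.4],[0,0,0]]
    - [[0,0,0.3],[0,0,0]]
    - [[0,0,0.2],[0,0,0]]
    - [[0,0,0.02],[0,0,0]]
    - [[0,0,0],[0,0,0]]
    - [[0,0,0],[0,0,0]]

```text
time: 21.6
tool_pos: [0.4556, 0.3592, 0.0084]
tool_rot: [3.141, -0.0, 1.802]
contact_force: [-1.1, -0.9, -0.4]
opening: 0.0346
grip_force: 20.0
```

Request:
send_rows:
  gripper: 0.1
  plan:
    - [[0,0,0],[0,0,0]]
    - [[0,0,0],[0,0,0]]
    - [[0,0,0],[0,0,0]]
    - [[0,0,0],[0,0,0]]
    - [[0,0,-0.4],[0,0,0]]
    - [[0,0,-1],[0,0,0]]
    - [[0,0,-1],[0,0,0]]
    - [[0,0,-1],[0,0,0]]
    - [[0,0,-1],[0,0,0]]
    - [[0,0,-1],[0,0,0]]

```text
time: 22.85
tool_pos: [0.4553, 0.3591, 0.1447]
tool_rot: [3.141, -0.0, 1.802]
contact_force: [1.0, 0.4, 0.1]
opening: 0.0503
grip_force: 0.0
```

Request:
send_rows:
  plan:
    - [[-1,0,-0.5],[0,0,0]]
    - [[-1,0,-0.5],[0,0,0]]
    - [[-1,0,-0.5],[0,0,0]]
    - [[0,0,0],[0,0,0]]
    - [[0,0,0],[0,0,0]]
    - [[0,0,0],[0,0,0]]
    - [[0,0,0],[0,0,0]]
    - [[0,0,0],[0,0,0]]
    - [[0,0,0],[0,0,0]]
    - [[0,0,0],[0,0,0]]

```text
time: 24.1
tool_pos: [0.4725, 0.2861, 0.1805]
tool_rot: [3.142, -0.0, 1.802]
contact_force: [-0.2, -0.7, 0.9]
opening: 0.0503
grip_force: 0.0
```

Run:
```python
from h import *
s=robot.observe(); print(s["tool_pos"],s["tool_rot"],s["time"])
a=np.radians(103.3); X=np.array([np.cos(a),np.sin(a)]);Y=np.array([-X[1],X[0]])
p,W=save("wrist"); cv2.imwrite("pics/w5.png",p); np.savez("w5.npz",p=p,W=W)
p=p.astype(int); Z=W[...,2]; b,g,r=p[...,0],p[...,1],p[...,2]
def loc(n,w):
    d=w[:,:2]*1000-[457.5,354.7]; print(n,rect(w),"x",np.percentile(d@X,[1,99]).round(1),"y",np.percentile(d@Y,[2,98]).round(1),np.percentile(w[:,2],[5,50,95]).round(4),len(w))
k=np.hypot(W[...,0]-.4604,W[...,1]-.3401)<.07
loc("slide",W[k&(g>r+20)&(g>b+10)&(Z>.013)]); loc("posts",W[k&(Z>.0185)&(p.min(2)>60)&(abs(g-r)<20)]); loc("base",W[k&(Z<.007)&(p.max(2)<50)])
```

```text
[0.47247777 0.28611452 0.18050136] [ 3.14158899e+00 -7.69422152e-05  1.80164512e+00] 24.1
slide (array([460.7, 339.2]), array([73.9, 34.9]), -76.8) x [-52.3  21. ] y [-16.3  17.2] [0.0161 0.0173 0.0186] 2898
posts (array([461.8, 325.9]), array([113.2, 111.8]), -33.6) x [-75.   34.2] y [-38.5  49.1] [0.1943 0.2907 0.2952] 17385
base (array([460.2, 340.8]), array([108.8,  47.3]), -76.8) x [-67.7  39.2] y [-22.4  23.6] [0.003  0.0042 0.0055] 1797
```

View pics/w5.png

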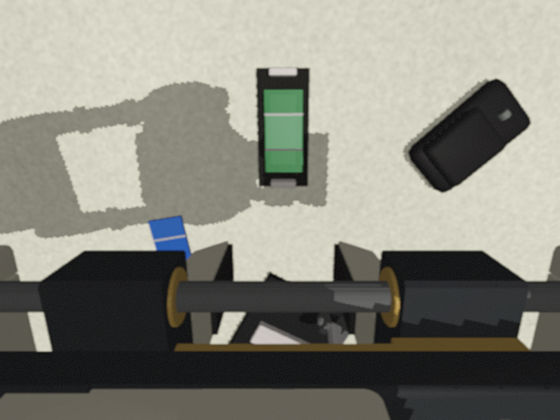

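The slide is at (283,130) between the posts, within about 1.4 mm of centre. Next is the stack.

Request:
send_rows:
  plan:
    - [[0,0,0],[0,0,-0.1067]]
    - [[0,0,0],[0,0,-0.1067]]
    - [[0,0,0],[0,0,-0.1067]]
    - [[0,0,0],[0,0,-0.1067]]
    - [[0,0,0],[0,0,-0.1067]]
    - [[0,0,0],[0,0,-0.1067]]
    - [[0,0,0],[0,0,-0.1067]]
    - [[0,0,0],[0,0,-0.1067]]
    - [[-0.1,-1,0],[0,0,0]]
    - [[-0.1,-1,0],[0,0,0]]

```text
time: 25.4
tool_pos: [0.4775, 0.2357, 0.1805]
tool_rot: [3.142, 0.0, -3.14]
contact_force: [-0.2, -0.5, -0.3]
opening: 0.0508
grip_force: 0.0
```

Request:
send_rows:
  plan:
    - [[-0.1,-1,0],[0,0,0]]
    - [[-0.1,-1,0],[0,0,0]]
    - [[-0.1,-1,0],[0,0,0]]
    - [[-0.1,-1,0],[0,0,0]]
    - [[-0.1,-1,0],[0,0,0]]
    - [[-0.1,-1,0],[0,0,0]]
    - [[-0.1,-1,0],[0,0,0]]
    - [[-0.1,-1,0],[0,0,0]]
    - [[-0.1,-1,0],[0,0,0]]
    - [[-0.1,-1,0],[0,0,0]]

```text
time: 26.65
tool_pos: [0.5028, -0.0148, 0.1806]
tool_rot: [3.142, 0.0, -3.141]
contact_force: [0.4, 0.1, -0.5]
opening: 0.0503
grip_force: 0.0
```

Request:
send_rows:
  plan:
    - [[-0.1,-1,0],[0,0,0]]
    - [[-0.1,-1,0],[0,0,0]]
    - [[-0.1,-1,0],[0,0,0]]
    - [[-0.1,-1,0],[0,0,0]]
    - [[0,0,0],[0,0,0]]
    - [[0,0,0],[0,0,0]]
    - [[0,0,0],[0,0,0]]
    - [[0,0,0],[0,0,0]]
    - [[0,0,0],[0,0,0]]
    - [[0,0,0],[0,0,0]]

```text
time: 27.9
tool_pos: [0.5128, -0.1137, 0.1805]
tool_rot: [3.142, 0.0, -3.14]
contact_force: [-0.2, 0.4, 0.7]
opening: 0.0505
grip_force: 0.0
```

Run:
```python
from h import *
s=robot.observe(); print(s["tool_pos"],s["tool_rot"],s["time"])
p,W=save("wrist"); cv2.imwrite("pics/w6.png",p); np.savez("w6.npz",p=p,W=W)
p=p.astype(int); Z=W[...,2]; b,g,r=p[...,0],p[...,1],p[...,2]
k=np.hypot(W[...,0]-.515,W[...,1]+.113)<.08
def loc(n,w):
    c,R=cv2.minEnclosingCircle((w[:,:2]*1000).astype(np.float32)); print(n,rect(w),np.round(c,1),round(R,1),np.percentile(w[:,2],[5,50,95]).round(4),len(w))
loc("small",W[k&(Z>.046)&(Z<.06)]);loc("large",W[k&(Z>.034)&(Z<.044)]);loc("flask",W[k&(Z>.015)&(Z<.029)&(r>b+25)]);loc("cap",W[k&(Z>.01)&(Z<.03)&(abs(r-b)<20)&(W[...,0]>.545)])
```

```text
[ 0.51284939 -0.11371987  0.18054233] [ 3.14154031e+00  1.13969524e-04 -3.14045690e+00] 27.9
small (array([ 512.7, -112.6]), array([34. , 33.5]), 0.0) [ 513.1 -112.6] 17.4 [0.0501 0.0515 0.0527] 1199
large (array([ 509.5, -112.4]), array([49.1, 49. ]), -74.0) [ 509.6 -112.4] 24.9 [0.038  0.0394 0.0406] 1086
flask (array([ 512.5, -115. ]), array([85. , 51.7]), -3.0) [ 510.2 -115.1] 46.2 [0.0215 0.0239 0.0252] 2139
cap (array([ 562. , -117.5]), array([22.7, 16.4]), 88.7) [ 562.7 -118.2] 13.0 [0.0139 0.022  0.0241] 334
```

View pics/w6.png

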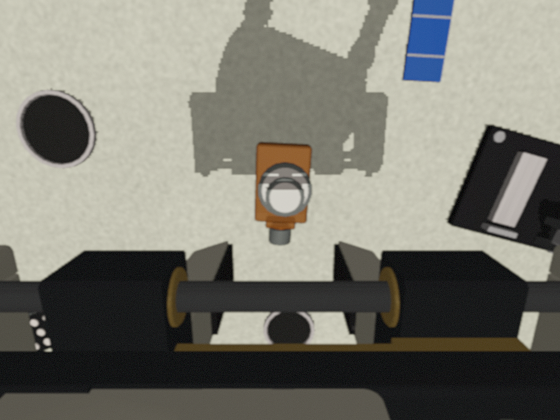

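The stack is in view: the small dish at (285,197), the large one at (285,188), the flask body at (283,180), and the large coaster at (58,128).

Request:
send_rows:
  plan:
    - [[0,0.044,0.8],[0,0,0]]
    - [[0,0,0.8],[0,0,0]]
    - [[0,0,0.8],[0,0,0]]
    - [[0,0,0.8],[0,0,0]]
    - [[0,0,0.8],[0,0,0]]
    - [[0,0,0.8],[0,0,0]]
    - [[0,0,0.4],[0,0,0]]
    - [[0,0,0.26],[0,0,0]]
    - [[0,0,0],[0,0,0]]
    - [[0,0,0],[0,0,0]]

```text
time: 29.2
tool_pos: [0.5132, -0.1129, 0.0446]
tool_rot: [-3.141, 0.001, -3.141]
contact_force: [-0.1, -0.2, 0.1]
opening: 0.0504
grip_force: 0.0
```

Request:
send_rows:
  plan:
    - [[0,0,0],[0,0,0]]
    - [[0,0,0],[0,0,0]]
    - [[0,0,0],[0,0,0]]
    - [[0,0,0],[0,0,0]]
    - [[0,0,0],[0,0,0]]
    - [[0,0,0],[0,0,0]]
    - [[0,0,0],[0,0,0]]
    - [[0,0,0],[0,0,0]]
    - [[0,0,0],[0,0,0]]
    - [[0,0,0],[0,0,0]]
  gripper: -1
  force: 12

```text
time: 30.45
tool_pos: [0.513, -0.1128, 0.0443]
tool_rot: [-3.141, 0.001, -3.141]
contact_force: [-1.0, -0.2, 5.2]
opening: 0.0345
grip_force: 12.0
```

Request:
send_rows:
  plan:
    - [[0,0,-0.4],[0,0,0]]
    - [[0,0,-0.8],[0,0,0]]
    - [[0,0,-0.8],[0,0,0]]
    - [[-0.6,0.04,0],[0,0,0]]
    - [[-0.9,0.04,0],[0,0,0]]
    - [[-0.9,0.04,0],[0,0,0]]
    - [[-0.9,0.04,0],[0,0,0]]
    - [[-0.9,0.04,0],[0,0,0]]
    - [[-0.9,0.04,0],[0,0,0]]
    - [[-0.9,0.02,0],[0,0,0]]

```text
time: 31.7
tool_pos: [0.6633, -0.106, 0.094]
tool_rot: [3.141, -0.001, -3.141]
contact_force: [0.0, -0.6, 0.6]
opening: 0.0338
grip_force: 12.0
```

Request:
send_rows:
  plan:
    - [[-0.69,0,0],[0,0,0]]
    - [[0,0,0],[0,0,0]]
    - [[0,0,0],[0,0,0]]
    - [[0,0,0],[0,0,0]]
    - [[0,0,0],[0,0,0]]
    - [[0,0,0],[0,0,0]]
    - [[0,0,0],[0,0,0]]
    - [[0,0,0],[0,0,0]]
    - [[0,0,0],[0,0,0]]
    - [[0,0,0],[0,0,0]]

```text
time: 32.95
tool_pos: [0.6801, -0.1061, 0.094]
tool_rot: [3.142, 0.0, -3.141]
contact_force: [-0.7, 0.4, 0.3]
opening: 0.0345
grip_force: 12.0
```

```bash
cat >> h.py <<'E'
def disc(p,W,c,rad,lo,hi,dark=True):
    k=(np.hypot(W[...,0]-c[0],W[...,1]-c[1])<rad)&(W[...,2]>lo)&(W[...,2]<hi)
    if dark is True: k&=p.max(2)<60
    elif dark is False: k&=p.min(2)>60
    w=W[k]; 
    if len(w)<9: return len(w)
    c,R=cv2.minEnclosingCircle((w[:,:2]*1000).astype(np.float32)); return np.round(c,1),round(R,1),len(w),np.median(w[:,2]).round(4)
E
python3 - <<'E'
from h import *
s=robot.observe(); print(s["tool_pos"],s["tool_rot"],s["time"])
p,W=save("scene"); print("dish",disc(p,W,(.68,-.106),.06,.07,.125,0)); q,V=save("side"); print("dish side",disc(q,V,(.68,-.106),.06,.07,.125,0))
print("sc side",disc(q,V,(.68,-.106),.05,-.01,.008)); print("sc scene",disc(p,W,(.68,-.106),.05,-.01,.008))
z=np.load("w6.npz"); print("lc w6",disc(z["p"],z["W"],(.457,-.332),.05,-.01,.01))
p,W=save("wrist"); print("sc wrist",disc(p,W,(.68,-.106),.05,-.01,.01)); cv2.imwrite("pics/w7.png",p)
E
```

```text
[ 0.68007977 -0.10613041  0.09398904] [ 3.14151927e+00  1.15067099e-05 -3.14070788e+00] 32.95
dish (array([ 684.8, -105.7]), 34.8, 421, np.float64(0.1026))
dish side (array([ 676.9, -109. ]), 36.3, 306, np.float64(0.1075))
sc side (array([ 683. , -106.6]), 23.5, 140, np.float64(0.0029))
sc scene (array([ 678.1, -106.1]), 24.5, 481, np.float64(0.0031))
lc w6 (array([ 458.3, -333.6]), 31.9, 3350, np.float64(0.0035))
sc wrist (array([ 681.3, -107.1]), 24.6, 2706, np.float64(0.0035))
```

View pics/w7.png

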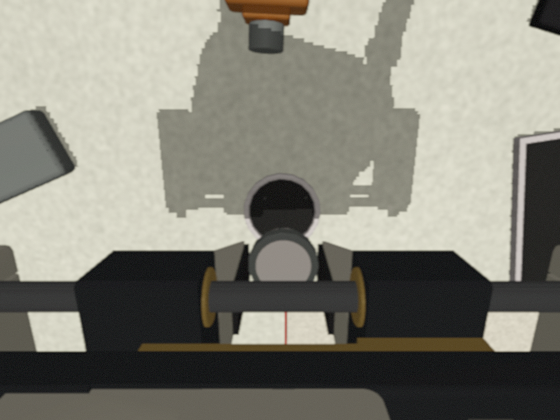

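Request:
send_rows:
  plan:
    - [[-0.036,-0.028,0.5],[0,0,0]]
    - [[0,0,0.8],[0,0,0]]
    - [[0,0,0.8],[0,0,0]]
    - [[0,0,0.5],[0,0,0]]
    - [[0,0,0.4],[0,0,0]]
    - [[0,0,0.2],[0,0,0]]
    - [[0,0,0.1],[0,0,0]]
    - [[0,0,0.1],[0,0,0]]
    - [[0,0,0],[0,0,0]]
    - [[0,0,0],[0,0,0]]

```text
time: 34.35
tool_pos: [0.6812, -0.1069, 0.0093]
tool_rot: [-3.142, 0.001, -3.141]
contact_force: [0.1, 0.6, -0.7]
opening: 0.034
grip_force: 12.0
```

Request:
send_rows:
  gripper: 0.1
  plan:
    - [[0,0,0],[0,0,0]]
    - [[0,0,0],[0,0,0]]
    - [[0,0,0],[0,0,0]]
    - [[0,0,0],[0,0,0]]
    - [[0,0,-0.4],[0,0,0]]
    - [[0,0,-1],[0,0,0]]
    - [[0,0,-1],[0,0,0]]
    - [[0,0,-1],[0,0,0]]
    - [[0,0,-1],[0,0,0]]
    - [[0,0,-1],[0,0,0]]

```text
time: 35.6
tool_pos: [0.681, -0.1069, 0.1458]
tool_rot: [-3.141, 0.001, -3.141]
contact_force: [0.2, 1.1, -0.1]
opening: 0.0502
grip_force: 0.0
```

Run:
```python
from h import *
s=robot.observe(); print(s["tool_pos"],s["tool_rot"],s["time"])
for n in("wrist","scene"):
    p,W=save(n); print(n,"dish",disc(p,W,(.681,-.107),.06,.011,.02,0),"floor",disc(p,W,(.681,-.107),.05,-.01,.006))
```

```text
[ 0.68104204 -0.106851    0.14575857] [-3.14141326e+00  9.24804567e-04 -3.14069331e+00] 35.6
wrist dish (array([ 681.2, -107. ]), 17.5, 1183, np.float64(0.0154)) floor (array([ 681.4, -107. ]), 24.6, 918, np.float64(0.0035))
scene dish (array([ 681.3, -105.8]), 18.8, 284, np.float64(0.015)) floor (array([ 678.5, -105.8]), 24.2, 163, np.float64(0.0033))
```

Request:
send_rows:
  gripper: 0.45
  plan:
    - [[0.9,-0.03,0],[0,0,0]]
    - [[0.9,-0.03,0],[0,0,0]]
    - [[0.9,-0.03,0],[0,0,0]]
    - [[0.9,-0.03,0],[0,0,0]]
    - [[0.9,-0.03,0],[0,0,0]]
    - [[0.9,-0.03,0],[0,0,0]]
    - [[0.9,-0.03,0],[0,0,0]]
    - [[0.556,-0.01,0],[0,0,0]]
    - [[0,0,0],[0,0,0]]
    - [[0,0,0],[0,0,0]]

```text
time: 36.95
tool_pos: [0.5101, -0.1125, 0.1439]
tool_rot: [3.142, 0.0, -3.141]
contact_force: [-0.6, -0.1, -0.8]
opening: 0.0663
grip_force: 0.0
```

Run:
```python
from h import *
s=robot.observe(); print(s["tool_pos"],s["tool_rot"],s["time"])
p,W=save("wrist"); print("large",disc(p,W,(.51,-.112),.06,.034,.044,None)); print("lc",disc(p,W,(.457,-.332),.05,-.01,.01))
```

```text
[ 0.51005148 -0.11251282  0.14386104] [ 3.14153743e+00  3.87273764e-04 -3.14078748e+00] 36.95
large (array([ 509.7, -112.4]), 25.1, 2888, np.float64(0.0395))
lc (array([ 458.1, -333.8]), 32.1, 3906, np.float64(0.0035))
```

Request:
send_rows:
  plan:
    - [[0,0,0.8],[0,0,0]]
    - [[0,0,0.8],[0,0,0]]
    - [[0,0,0.8],[0,0,0]]
    - [[0,0,0.8],[0,0,0]]
    - [[0,0,0.7],[0,0,0]]
    - [[0,0,0.4],[0,0,0]]
    - [[0,0,0.27],[0,0,0]]
    - [[0,0,0],[0,0,0]]
    - [[0,0,0],[0,0,0]]
    - [[0,0,0],[0,0,0]]

```text
time: 38.25
tool_pos: [0.5099, -0.1126, 0.0303]
tool_rot: [-3.141, 0.001, -3.141]
contact_force: [-0.1, 0.5, 0.6]
opening: 0.0666
grip_force: 0.0
```

Request:
send_rows:
  plan:
    - [[0,0,0],[0,0,0]]
    - [[0,0,0],[0,0,0]]
    - [[0,0,0],[0,0,0]]
    - [[0,0,0],[0,0,0]]
    - [[0,0,0],[0,0,0]]
    - [[0,0,0],[0,0,0]]
    - [[0,0,0],[0,0,0]]
    - [[0,0,0],[0,0,0]]
    - [[0,0,0],[0,0,0]]
    - [[0,0,0],[0,0,0]]
  gripper: -1
  force: 14

```text
time: 39.5
tool_pos: [0.5097, -0.1125, 0.0299]
tool_rot: [3.142, 0.0, -3.141]
contact_force: [-1.2, 0.4, 4.2]
opening: 0.0494
grip_force: 14.0
```

Request:
send_rows:
  plan:
    - [[0,0,-0.4],[0,0,0]]
    - [[0,0,-0.8],[0,0,0]]
    - [[0,0,-0.8],[0,0,0]]
    - [[0.206,-0.885,0],[0,0,0]]
    - [[0.206,-0.885,0],[0,0,0]]
    - [[0.206,-0.885,0],[0,0,0]]
    - [[0.206,-0.885,0],[0,0,0]]
    - [[0.206,-0.885,0],[0,0,0]]
    - [[0.206,-0.885,0],[0,0,0]]
    - [[0.206,-0.885,0],[0,0,0]]

```text
time: 40.75
tool_pos: [0.4734, -0.2681, 0.08]
tool_rot: [3.141, -0.0, -3.141]
contact_force: [0.1, 0.3, -0.4]
opening: 0.0494
grip_force: 14.0
```

Request:
send_rows:
  plan:
    - [[0.206,-0.885,0],[0,0,0]]
    - [[0.206,-0.885,0],[0,0,0]]
    - [[0.206,-0.885,0],[0,0,0]]
    - [[0,0,0],[0,0,0]]
    - [[0,0,0],[0,0,0]]
    - [[0,0,0.6],[0,0,0]]
    - [[0,0,0.6],[0,0,0]]
    - [[0,0,0.4],[0,0,0]]
    - [[0,0,0],[0,0,0]]
    - [[0,0,0],[0,0,0]]

```text
time: 42.0
tool_pos: [0.4585, -0.3339, 0.0399]
tool_rot: [-3.141, 0.0, -3.141]
contact_force: [0.1, 0.5, -0.7]
opening: 0.0494
grip_force: 14.0
```

Run:
```python
from h import *
s=robot.observe(); print(s["tool_pos"],s["tool_rot"],s["time"])
```

```text
[ 0.45847261 -0.33388539  0.03985672] [-3.14146151e+00  2.88820809e-04 -3.14066724e+00] 42.0
```

Lower by 30.5 mm (1.22 units), release and rise.

Request:
send_rows:
  plan:
    - [[0,0,0.5],[0,0,0]]
    - [[0,0,0.4],[0,0,0]]
    - [[0,0,0.2],[0,0,0]]
    - [[0,0,0.08],[0,0,0]]
    - [[0,0,0.05],[0,0,0]]
    - [[0,0,0],[0,0,0]]
    - [[0,0,0],[0,0,0]]
    - [[0,0,0],[0,0,0]]
    - [[0,0,0],[0,0,0]]
    - [[0,0,0],[0,0,0]]

```text
time: 43.25
tool_pos: [0.4583, -0.3337, 0.009]
tool_rot: [3.141, 0.0, -3.141]
contact_force: [-0.6, -0.4, -0.4]
opening: 0.0495
grip_force: 14.0
```

Request:
send_rows:
  gripper: 0.45
  plan:
    - [[0,0,0],[0,0,0]]
    - [[0,0,0],[0,0,0]]
    - [[0,0,0],[0,0,0]]
    - [[0,0,0],[0,0,0]]
    - [[0,0,-0.4],[0,0,0]]
    - [[0,0,-1],[0,0,0]]
    - [[0,0,-1],[0,0,0]]
    - [[0,0,-1],[0,0,0]]
    - [[0,0,-1],[0,0,0]]
    - [[0,0,-1],[0,0,0]]

```text
time: 44.5
tool_pos: [0.4583, -0.3338, 0.1456]
tool_rot: [-3.141, 0.001, -3.141]
contact_force: [-0.1, -0.7, -0.1]
opening: 0.0661
grip_force: 0.0
```

Run:
```python
from h import *
s=robot.observe(); print(s["tool_pos"],s["tool_rot"],s["time"])
p,W=save("wrist"); print("dish",disc(p,W,(.458,-.334),.06,.013,.024,None),"floor",disc(p,W,(.458,-.334),.05,-.01,.006))
```

```text
[ 0.45826189 -0.33377569  0.14562153] [-3.14113645e+00  6.03823618e-04 -3.14072899e+00] 44.5
dish (array([ 458.3, -334. ]), 25.0, 2475, np.float64(0.0185)) floor (array([ 458.3, -332.6]), 32.2, 1194, np.float64(0.0036))
```

Request:
send_rows:
  gripper: 0.6
  plan:
    - [[0,0,0],[0,0,0.033]]
    - [[-0.17,0.984,0],[0,0,0]]
    - [[-0.17,0.984,0],[0,0,0]]
    - [[-0.17,0.984,0],[0,0,0]]
    - [[-0.17,0.984,0],[0,0,0]]
    - [[-0.17,0.984,0],[0,0,0]]
    - [[-0.17,0.984,0],[0,0,0]]
    - [[-0.17,0.984,0],[0,0,0]]
    - [[-0.17,0.984,0],[0,0,0]]
    - [[-0.17,0.984,0],[0,0,0]]

```text
time: 45.8
tool_pos: [0.5078, -0.1138, 0.1442]
tool_rot: [-3.142, 0.0, 3.091]
contact_force: [-0.0, 0.5, 0.0]
opening: 0.0738
grip_force: 0.0
```

Request:
send_rows:
  plan:
    - [[0,0,0],[0,0,0]]
    - [[0,0,0],[0,0,0]]
    - [[0,0,0],[0,0,0]]
    - [[0,0,0],[0,0,0]]
    - [[0,0,0],[0,0,0]]
    - [[0,0,0],[0,0,0]]
    - [[0,0,0],[0,0,0]]
    - [[0,0,0],[0,0,0]]
    - [[0,0,0],[0,0,0]]
    - [[0,0,0],[0,0,0]]

```text
time: 47.05
tool_pos: [0.5078, -0.1146, 0.144]
tool_rot: [3.142, 0.0, 3.091]
contact_force: [-0.1, 0.4, 0.3]
opening: 0.0731
grip_force: 0.0
```

Run:
```python
from h import *
s=robot.observe(); print(s["tool_pos"],s["tool_rot"],s["time"])
p,W=save("wrist"); np.savez("w8.npz",p=p,W=W); p=p.astype(int); Z=W[...,2]; b,g,r=p[...,0],p[...,1],p[...,2]
k=np.hypot(W[...,0]-.515,W[...,1]+.113)<.08
w=W[k&(Z>.021)&(Z<.029)&(r>b+25)]; print(rect(w)); w=w[w[:,0]<.54]; print(rect(w)); print(rect(w[(w[:,0]>.48)&(w[:,0]<.535)]))
z=np.load("w2.npz");p,W=z["p"].astype(int),z["W"]; k=(np.hypot(W[...,0]-.681,W[...,1]-.113)<.085); Z=W[...,2]
print("tray floor w2",rect(W[k&(Z<.006)&(p.max(2)<50)]),"all",rect(W[k&(Z>.0025)&(Z<.012)]))
```

```text
[ 0.5077557  -0.11459054  0.14399763] [3.14150685e+00 3.30123503e-05 3.09063923e+00] 47.05
(array([ 512.2, -114.9]), array([84. , 51.4]), -2.8)
(array([ 505.5, -114.5]), array([70.8, 51.4]), -2.6)
(array([ 507.5, -114.5]), array([55.7, 52.2]), -1.0)
tray floor w2 (array([684.3, 110.3]), array([117.3,  66.7]), 8.9) all (array([679.2, 101. ]), array([168.1, 129.9]), -13.1)
```

Request:
send_rows:
  plan:
    - [[0,0,0.8],[0,0,0]]
    - [[0,0,0.8],[0,0,0]]
    - [[0,0,0.8],[0,0,0]]
    - [[0,0,0.8],[0,0,0]]
    - [[0,0,0.8],[0,0,0]]
    - [[0,0,0.8],[0,0,0]]
    - [[0,0,0.4],[0,0,0]]
    - [[0,0,0.26],[0,0,0]]
    - [[0,0,0],[0,0,0]]
    - [[0,0,0],[0,0,0]]

```text
time: 48.35
tool_pos: [0.5082, -0.1147, 0.0081]
tool_rot: [-3.141, 0.001, 3.091]
contact_force: [-0.4, -0.7, 0.7]
opening: 0.0732
grip_force: 0.0
```

Request:
send_rows:
  plan:
    - [[0,0,0],[0,0,0]]
    - [[0,0,0],[0,0,0]]
    - [[0,0,0],[0,0,0]]
    - [[0,0,0],[0,0,0]]
    - [[0,0,0],[0,0,0]]
    - [[0,0,0],[0,0,0]]
    - [[0,0,0],[0,0,0]]
    - [[0,0,0],[0,0,0]]
    - [[0,0,0],[0,0,0]]
    - [[0,0,0],[0,0,0]]
  gripper: -1
  force: 25

```text
time: 49.6
tool_pos: [0.5079, -0.1146, 0.0077]
tool_rot: [-3.142, 0.0, 3.091]
contact_force: [-1.1, 0.5, 6.0]
opening: 0.0517
grip_force: 25.0
```

Request:
send_rows:
  plan:
    - [[0,0,-0.5],[0,0,0]]
    - [[0,0,-1],[0,0,0]]
    - [[0,0,-1],[0,0,0]]
    - [[0,0,-0.8],[0,0,-0.0656]]
    - [[0,0,-0.4],[0,0,-0.0657]]
    - [[-0.6,0.6,0],[0,0,0]]
    - [[-0.9,0.9,0],[0,0,0]]
    - [[-0.9,0.9,0],[0,0,0]]
    - [[-0.9,0.9,0],[0,0,0]]
    - [[-0.9,0.9,0],[0,0,0]]

```text
time: 50.85
tool_pos: [0.5957, 0.0062, 0.1004]
tool_rot: [3.142, -0.0, -2.986]
contact_force: [-0.6, -0.6, 0.0]
opening: 0.0517
grip_force: 25.0
```

Request:
send_rows:
  plan:
    - [[-0.9,0.9,0],[0,0,0]]
    - [[-0.9,0.9,0],[0,0,0]]
    - [[-0.9,0.9,0],[0,0,0]]
    - [[-0.6,0.65,0],[0,0,0]]
    - [[-0.3,0.3,0],[0,0,0]]
    - [[0,0,0],[0,0,0]]
    - [[0,0,0],[0,0,0]]
    - [[0,0,0],[0,0,0]]
    - [[0,0,0],[0,0,0]]
    - [[0,0,0],[0,0,0]]

```text
time: 52.1
tool_pos: [0.67, 0.1092, 0.1001]
tool_rot: [3.142, 0.0, -2.987]
contact_force: [-0.7, 0.5, -0.6]
opening: 0.0521
grip_force: 25.0
```

Run:
```python
from h import *
s=robot.observe(); print(s["tool_pos"],s["tool_rot"],s["time"],s["opening"])
p,W=save("wrist"); cv2.imwrite("pics/w9.png",p); np.savez("w9.npz",p=p,W=W)
```

```text
[0.67000926 0.10918726 0.10014608] [ 3.14154859e+00  1.02202065e-04 -2.98662468e+00] 52.1 0.05207460273779263
```

View pics/w9.png

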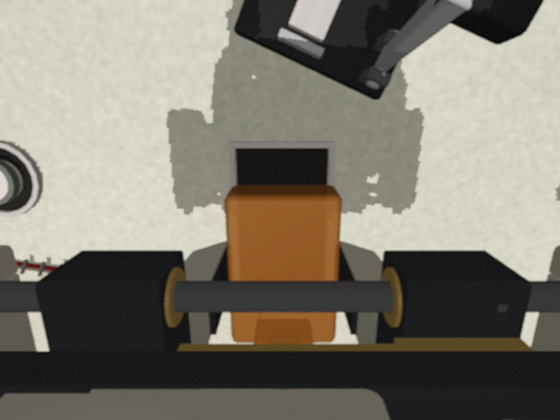

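The flask is held level at (283,260), and the tray's near end shows at rows 143–186, columns 230–334.

Run:
```python
from h import *
z=np.load("w9.npz");p,W=z["p"].astype(int),z["W"]; Z=W[...,2]
a=np.radians(8.88); X=np.array([np.cos(a),np.sin(a)]);Y=np.array([-X[1],X[0]])
def loc(n,w):
    d=w[:,:2]*1000-[670.0,109.2]; print(n,rect(w),"x",np.percentile(d@X,[1,99]).round(1),"y",np.percentile(d@Y,[1,99]).round(1),np.median(w[:,2]).round(4),len(w))
loc("floor",sel(p,W,(p.max(2)<45)&(Z<.015),(215,345,135,186)))
loc("rim",sel(p,W,(Z>.0055)&(Z<.011),(215,345,130,182)))
b,g,r=p[...,0],p[...,1],p[...,2]
loc("flask",sel(p,W,(r>b+25)&(Z>.085),(200,360,170,345))); loc("flasktop",sel(p,W,(r>b+25)&(Z>.110),(200,360,170,345)))
```

```text
floor (array([638.9, 103.3]), array([67.4, 27.4]), -81.2) x [-45.2 -18.6] y [-33.9  31.9] 0.0045 3198
rim (array([634.7, 102.4]), array([78. , 29.6]), -81.2) x [-50.7 -21.7] y [-40.1  37.5] 0.008 1266
flask (array([670.9, 109.2]), array([78.2, 56.7]), 9.0) x [-37.9  36.9] y [-25.2  25. ] 0.1165 14406
flasktop (array([671.1, 108.3]), array([78.3, 54.7]), 8.6) x [-37.7  37. ] y [-25.2  25. ] 0.1165 13693
```

Request:
send_rows:
  plan:
    - [[-0.05,-0.044,0.5],[0,0,0]]
    - [[0,0,0.8],[0,0,0]]
    - [[0,0,0.8],[0,0,0]]
    - [[0,0,0.6],[0,0,0]]
    - [[0,0,0.4],[0,0,0]]
    - [[0,0,0.2],[0,0,0]]
    - [[0,0,0.12],[0,0,0]]
    - [[0,0,0.09],[0,0,0]]
    - [[0,0,0],[0,0,0]]
    - [[0,0,0],[0,0,0]]

```text
time: 53.4
tool_pos: [0.6717, 0.1086, 0.0126]
tool_rot: [-3.142, 0.001, -2.986]
contact_force: [0.1, -0.9, -1.0]
opening: 0.0519
grip_force: 25.0
```

Request:
send_rows:
  gripper: 0.5
  plan:
    - [[0,0,0],[0,0,0]]
    - [[0,0,0],[0,0,0]]
    - [[0,0,0],[0,0,0]]
    - [[0,0,0],[0,0,0]]
    - [[0,0,-0.4],[0,0,0]]
    - [[0,0,-1],[0,0,0]]
    - [[0,0,-1],[0,0,0]]
    - [[0,0,-1],[0,0,0]]
    - [[0,0,-1],[0,0,0]]
    - [[0,0,-1],[0,0,0]]

```text
time: 54.65
tool_pos: [0.6715, 0.1086, 0.149]
tool_rot: [3.142, 0.001, -2.986]
contact_force: [-0.7, 0.1, -0.1]
opening: 0.0685
grip_force: 0.0
```

Request:
send_rows:
  plan:
    - [[0,0,-1],[0,0,0]]
    - [[0,-0.5,-1],[0,0,0]]
    - [[0,-1,-1],[0,0,0]]
    - [[0,-1,0],[0,0,0]]
    - [[0,-1,0],[0,0,0]]
    - [[0,0,0],[0,0,0]]
    - [[0,0,0],[0,0,0]]
    - [[0,0,0],[0,0,0]]
    - [[0,0,0],[0,0,0]]
    - [[0,0,0],[0,0,0]]

```text
time: 55.9
tool_pos: [0.685, 0.0226, 0.2223]
tool_rot: [3.142, 0.0, -2.986]
contact_force: [-0.3, -0.4, -0.3]
opening: 0.0691
grip_force: 0.0
```

Run:
```python
from h import *
s=robot.observe(); print(s["tool_pos"],s["tool_rot"],s["time"],s["opening"])
p,W=save("wrist"); cv2.imwrite("pics/w10.png",p); np.savez("w10.npz",p=p,W=W)
q,_=save("scene"); cv2.imwrite("pics/s10.png",q)
p=p.astype(int);Z=W[...,2];b,g,r=p[...,0],p[...,1],p[...,2]; k=np.hypot(W[...,0]-.682,W[...,1]-.111)<.085
a=np.radians(8.88); X=np.array([np.cos(a),np.sin(a)]);Y=np.array([-X[1],X[0]])
def loc(n,w):
    d=w[:,:2]*1000-[682,111]; print(n,rect(w),"x",np.percentile(d@X,[1,99]).round(1),"y",np.percentile(d@Y,[1,99]).round(1),np.percentile(w[:,2],[5,50,95]).round(4),len(w))
loc("flask",W[k&(r>b+25)&(Z>.023)&(Z<.034)]); loc("floor",W[k&(Z<.007)&(p.max(2)<45)])
```

```text
[0.68497759 0.02260308 0.22231168] [ 3.14150742e+00  1.46236132e-04 -2.98563730e+00] 55.9 0.06905371782479838
flask (array([676.2, 108.7]), array([84.1, 52.3]), 9.0) x [-47.9  33.5] y [-27.1  23.4] [0.026  0.0281 0.0294] 3582
floor (array([683.7, 110.6]), array([117. ,  66.2]), 9.3) x [-56.6  59.4] y [-33.4  31.2] [0.0033 0.0046 0.0058] 1607
```

View pics/w10.png

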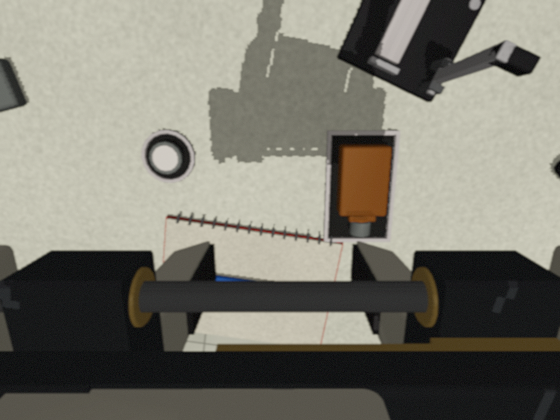

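View pics/s10.png

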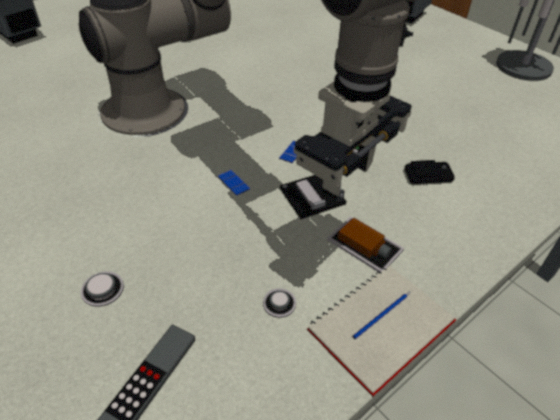

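All four objects are in place, with the bar up and the arm clear: flask in the tray at (362,188), small dish at (167,155), large dish at (102,288) in the scene view. Handing in.

```bash
python3 -c "
from cell import robot
print(robot.hand_in())"
```

```text
the job is handed in; nothing more can be done
None
```

I lifted the clamp bar first, then put the slide, both dishes and the flask in their places, released and centred to within about 1.5 mm as measured; the job was handed in at about 56 s, with no verdict returned.

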